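# Second weight on the bonding press

## Robot

A 6-joint arm with a two-finger parallel gripper is mounted at the origin on the work surface. World frame = base frame: x ahead of the robot, y to its left, z up, the work surface at z = 0. Lengths are in m, angles in rad, forces in N, time in s.
With the tool pointing down it reaches from about 0.2 to 0.875 m from the base axis. Payload 3.4 kg.
Tool frame: the origin (TCP) lies midway between the tips of the shut fingers; the grasp point (between the pads) lies 19 mm behind it; z points along the fingers, y is the direction in which the jaws open and shut (so a half turn about z gives the same grasp; the last joint's range is limited). The gripper opens to 94 mm and grips with 3 to 60 N. Pads are 16 mm wide; open, the fingers measure 119 mm over their backs; the gripper's body (75 mm by 177 mm) begins 78 mm behind the grasp point.
Start: joints at [-1.395, 0.276, 1.505, -0, 1.361, -0.121], TCP at [0.168, -0.55, 0.205] pointing down, gripper open.
Joint ranges: [-2.89, 2.89], [-0.75, 2.08], [0.22, 2.7], [-1.18, 4.32], [0.11, 2.71], [-2.7, 2.7]. Speed limits (rad/s): [2.57, 2.57, 3.14, 3.14, 3.14, 3.14].

## Interface

Orientations are given as a unit quaternion [w, x, y, z].
In Python, from bench import observe, camera, hand_in gives the robot as it stands. The module is installed in compiled form; this text tells all that it offers.
- The arm moves only by the tool carry_out, never from a script. Its argument "motion" is a list of rows, each a list of 7 numbers: the turn, a rotation vector about the tool's x, y, z in units of 90 degrees (1.0 is 90 degrees), then the shift along the tool's x, y, z in units of 0.1 m (1.0 is 0.1 m), then the gripper's target within -1 to 1 (shut at 1, half-way at 0, fully open at -1). In form: [[ax, ay, az, x, y, z, jaw], ...]. A call has 1 to 5 rows; each row shifts and turns the pose as measured when the row begins, along the tool's axes as they then stand; what a row does not reach is not made up. A row lasts 1/8 s, in which the tool goes at most 62.5 mm and 10.7 degrees, less where a joint would pass 70% of its speed; a pose out of reach is approached as far as the arm can. A call with a number of a shift or a turn outside -1 to 1 is refused whole. A call with a gripper value outside its range is refused whole. The fingers move at their own pace and stop on an object; "newtons" is the grip in N (left out, the last holds). Time passes only in rows, so rows that do not move let the fingers close. It gives the time, the measured TCP pose, the force and the opening at its end, in the units of the state.
- observe(): the state, without advancing time (a new reading comes with each control period).
- camera(name): name is "scene" or "side" or "wrist"; returns a dict with "color" (400x640x3 uint8, red, green, blue), "fov_y" (degrees; the focal length in pixels is half the picture's height over the tangent of half this angle, whatever the lens; pixels are square), "cx", "cy" (the principal point, pixels), "extrinsics" (4x4, takes a point from camera to world coordinates). Camera axes: x right, y up, looking along -z (the intrinsics and any distortion apply to the point x, -y, -z); pixel columns grow to the right and rows downward; lengths in m; the calibration is good to about 2 mm. The wrist camera is an equidistant fisheye: a pixel r from the principal point sees the ray r / f radians off the axis. A picture is of the moment at which its call begins. There is no depth.
- hand_in(): hands the job in, once; it reports no verdict.
The state is a dict: "clock": time; "joint_pos": joint angles; "joint_vel": joint speeds; "joint_efforts": joint torques, N m; "position": TCP position; "orientation": TCP orientation; "contact_force": force on the tool from outside, world axes, zero at the start; "moment": the same for the moment, N m; "width": finger opening in m.
Only numpy, scipy, OpenCV 4.12 (cv2) and the standard library are available. Lean on these libraries where they do the work, as an engineer would, in place of code of your own. Each camera call takes 0.05 s, during which the arm holds its last target.

## Task

A copper-clad board is being bonded under the small dead-weight press and needs a second weight. Hang the loose big slotted weight on the hanger, stem in its slot, lying flat and about centred on the one already there, with the two slots pointing opposite ways so that neither can slide off. Set it down, do not drop it; the small slotted weight and the collar without a slot are not wanted.

Things in the scene. Friction and masses are not known exactly. Their poses are not given: they have to be found in the camera images.
- weight_new_center (a point): Centre (half-way up) of the loose steel slotted weight to hang: a flat disc 66 mm across, 14 mm thick, about 0.3 kg, lying flat on the table at the start. A straight-sided slot 24 mm wide runs from 12 mm behind the centre out through the rim. x axis points along the slot towards its open mouth, y across the slot, z up. Rim outside the slot is round and plain; gripping it across the y axis, through the centre, is easy.
- slot_mouth (a point): Middle of the open slot mouth on that same loose weight: on the rim line, 33 mm from its centre along x, half-way up.
- weight_old_center (a point): Centre (half-way up) of the twin weight (same shape and size, 66 mm across, 14 mm thick, 24 mm slot) that already lies loose on the hanger, stem in its slot. x axis points along its slot towards the open mouth, z up.
- saucer (a point): Weight hanger of the press, fixed to the bench: this point is on the stem axis, on the flat top of the round saucer (52 mm across, about 94 mm above the table). The upright steel stem, 7 mm thick with a rounded top, ends 50 mm above this point; its top is free, so a weight can be lowered over it or slid in from the side. The press's column and arm all lie below the saucer. z up.
Not all that is in view belongs to the job. What is shaped like the part that bears weight_new_center but pink is not meant.

How it is judged:
By the outcome, as a careful person would: the job done as asked, in the order asked, and still so for the second after the job is handed in, with the robot touching nothing.
It also fails if it takes over 32 s, if anything falls off the work surface, if the arm or the gripper's body presses on something with over 40 N, if the wrist force passes 120 N, or if a joint passes its speed limit or range.

## Working session

There is one attempt and no reset: what is moved stays moved. The work goes in short steps, Python scripts to look and compute and a tool call to move; the robot and the scene stay as the last step left them, time stands still between calls to the robot, and variables do not carry over. Pictures are saved under pics/ and viewed, and the job is handed in when it is done.

Besides the shell and the picture viewer there is one more tool, called after "Call:" by a JSON object that holds its "method" and its "body", one argument or row to a line. carry_out: Moves the arm, as the interface text tells. Shifts and turns lie within -1 to 1; 1 stands for 0.1 m of shift or 90 degrees of turn. Its arguments: {"type":"object","properties":{"motion":{"type":"array","items":{"type":"array","items":{"type":"number","minimum":-1,"maximum":1}}},"newtons":{"type":"number"}},"required":["motion"]}

```bash
mkdir -p pics; python3 - <<'E'
from bench import observe,camera
import cv2,numpy as np
print(observe())
for n in ["scene","side","wrist"]:
    c=camera(n); cv2.imwrite(f"pics/{n}0.png",c["color"][:,:,::-1]); print(n,c["fov_y"],c["cx"],c["cy"],np.round(c["extrinsics"],4).tolist(),c.keys())
E
```

```text
{'clock': 0.0, 'joint_pos': array([-1.39498920e+00,  2.76596751e-01,  1.50608470e+00,  8.63354845e-06,
        1.36071393e+00, -1.20999738e-01]), 'joint_vel': array([-0.00069428,  0.00087823,  0.00028384,  0.00042958, -0.00022607,
       -0.0003407 ]), 'joint_efforts': array([ 3.19454870e-03, -4.04576325e+01, -2.37226707e+01,  7.06825498e-02,
        3.45500652e-02, -1.37654574e-04]), 'position': array([ 0.16806962, -0.54930855,  0.20462305]), 'orientation': array([-9.01143034e-04,  9.89008138e-01,  1.47858347e-01, -2.04781938e-05]), 'contact_force': array([-1.32442142,  0.60927406, -0.3727563 ]), 'moment': array([0.01869659, 0.03015319, 0.02508255]), 'width': 0.09402096473068253}
scene 50.23918141344795 324.83391112712656 200.58757147449617 [[-0.6935, -0.5986, 0.4009, 0.8913], [0.7204, -0.5745, 0.3885, 0.2224], [-0.0023, 0.5583, 0.8297, 0.777], [0.0, 0.0, 0.0, 1.0]] dict_keys(['color', 'fov_y', 'cx', 'cy', 'extrinsics'])
side 52.925716735105226 321.9146692115715 210.17498582116593 [[0.9571, 0.2014, -0.2085, 0.3943], [-0.2899, 0.6519, -0.7007, -0.5982], [-0.0052, 0.731, 0.6823, 0.6023], [0.0, 0.0, 0.0, 1.0]] dict_keys(['color', 'fov_y', 'cx', 'cy', 'extrinsics'])
wrist 65.70646984690485 325.8083192515115 196.07592746907875 [[0.2929, 0.9273, 0.233, 0.2355], [-0.9561, 0.2845, 0.0697, -0.5285], [-0.0017, -0.2432, 0.97, 0.384], [0.0, 0.0, 0.0, 1.0]] dict_keys(['color', 'fov_y', 'cx', 'cy', 'extrinsics'])
```

View pics/scene0.png

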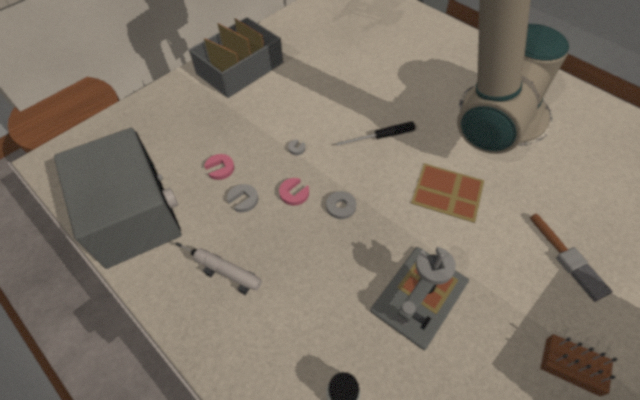

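View pics/side0.png

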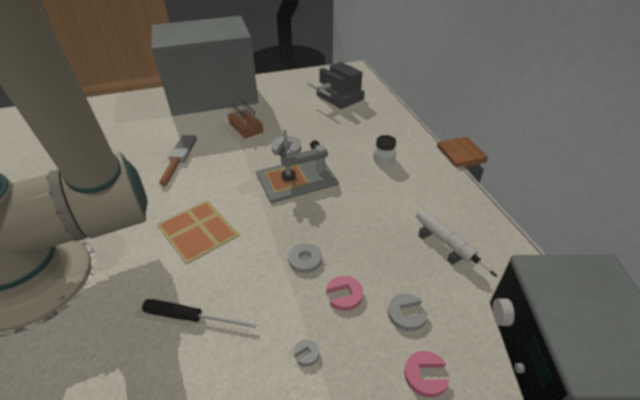

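View pics/wrist0.png

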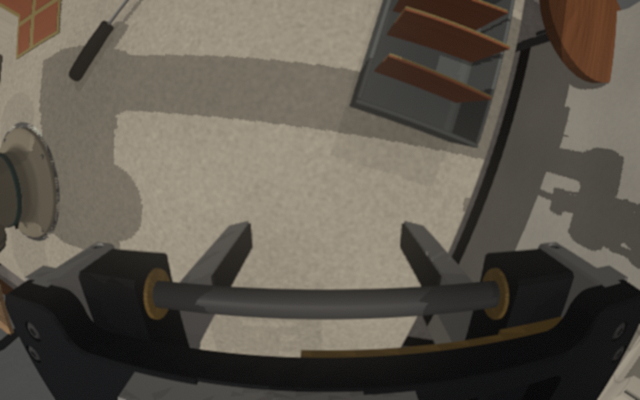

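Candidates in the scene view are the grey slotted disc (241,197), pink slotted discs (219,166) and (294,191), the collar with no slot (340,204) and the small slotted weight (296,147). I choose the grey one at (241,197), which is (408,311) in the side view. Next I check it in close crops.

```bash
python3 - <<'E'
import cv2,numpy as np
a=cv2.imread("pics/scene0.png");b=cv2.imread("pics/side0.png")
def crop(im,x,y,w,h,s): return cv2.resize(im[y:y+h,x:x+w],None,fx=s,fy=s,interpolation=cv2.INTER_CUBIC)
A=np.hstack([crop(a,215,175,50,37,8),crop(b,380,285,50,37,8)])
B=np.hstack([crop(a,400,235,64,50,6),crop(b,255,120,64,50,6)])
cv2.imwrite("pics/cropA.png",A);cv2.imwrite("pics/cropB.png",B)
E
```

```text
(no output)
```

View pics/cropA.png

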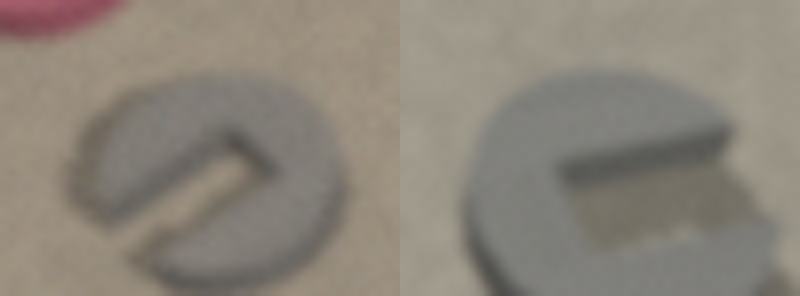

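View pics/cropB.png

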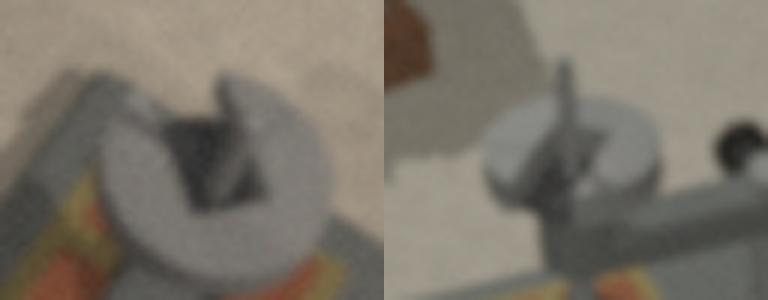

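```bash
cat > h.py <<'E'
import cv2,numpy as np
from bench import observe,camera
from scipy.optimize import minimize
def proj(c,P):
    E=c["extrinsics"];q=(np.asarray(P)-E[:3,3])@E[:3,:3]
    f=200/np.tan(np.radians(c["fov_y"])/2);d=-q[:,2]
    return np.c_[c["cx"]+f*q[:,0]/d,c["cy"]-f*q[:,1]/d]
def wproj(c,P):
    E=c["extrinsics"];q=(np.asarray(P)-E[:3,3])@E[:3,:3]
    f=200/np.tan(np.radians(c["fov_y"])/2)
    v=np.c_[q[:,0],-q[:,1],-q[:,2]];rr=np.hypot(v[:,0],v[:,1])
    return np.c_[c["cx"],c["cy"]]+(f*np.arctan2(rr,v[:,2])/rr)[:,None]*v[:,:2]
def ray(c,u,v,z):
    E=c["extrinsics"];f=200/np.tan(np.radians(c["fov_y"])/2)
    d=E[:3,:3]@np.array([(u-c["cx"])/f,-(v-c["cy"])/f,-1]);o=E[:3,3]
    return o+d*(z-o[2])/d[2]
def outline(x,y,yaw,z):
    a0=np.arcsin(12/33);t=np.linspace(a0,2*np.pi-a0,120)
    p=[33*np.c_[np.cos(t),np.sin(t)]]
    xm=33*np.cos(a0)
    l=lambda a,b,n:np.linspace(a,b,n)
    p+=[l((xm,-12),(-12,-12),40),l((-12,-12),(-12,12),24),l((-12,12),(xm,12),40)]
    p=np.vstack(p)/1000;R=np.array([[np.cos(yaw),-np.sin(yaw)],[np.sin(yaw),np.cos(yaw)]])
    return np.c_[p@R.T+[x,y],np.full(len(p),z)]
def mask(c,x,y,yaw,ztop,th=.014,S=8,pf=None):
    pf=pf or proj
    m=np.zeros((400,640),np.uint8)
    for z in np.linspace(ztop-th,ztop,8):
        cv2.fillPoly(m,[np.round(pf(c,outline(x,y,yaw,z))*16).astype(np.int32)],255,cv2.LINE_AA,4)
    return m
def draw(c,L,box,s,fn,pf=None):
    pf=pf or proj
    x,y,w,h=box;im=cv2.resize(np.ascontiguousarray(c["color"][y:y+h,x:x+w,::-1]),None,fx=s,fy=s,interpolation=cv2.INTER_CUBIC)
    for P,col in L:
        p=(pf(c,P)-[x,y]+.5)*s
        cv2.polylines(im,[np.round(p*16).astype(np.int32)],False,col,1,cv2.LINE_AA,4)
    if fn: cv2.imwrite(fn,im)
    return im
E
cat > fit.py <<'E'
from h import *
cs,cd=camera("scene"),camera("side")
print(ray(cs,241,197,.007),ray(cd,408,311,.007)); print(ray(cs,436,264,.11),ray(cd,285,146,.11))
def grad(c):
    g=cv2.GaussianBlur(c["color"],(0,0),.8).astype(float);gx=cv2.Sobel(g,-1,1,0);gy=cv2.Sobel(g,-1,0,1)
    return np.minimum(np.hypot(gx,gy).max(2),120).astype(np.float32)
G=[grad(cs),grad(cd)]
def score(p,z,which=(0,1)):
    s=0
    for i in which:
        q=proj((cs,cd)[i],outline(*p[:3],z)).astype(np.float32)
        s+=cv2.remap(G[i],q[None,:,0].copy(),q[None,:,1].copy(),1).mean()
    return -s
def fit(p0,z,which=(0,1)):
    best=None
    for yaw in p0[2]+np.radians(np.arange(-40,41,10)):
      for dx in (-.006,0,.006):
        for dy in (-.006,0,.006):
          r=minimize(score,[p0[0]+dx,p0[1]+dy,yaw],args=(z,which),method="Nelder-Mead",options=dict(initial_simplex=np.array([p0[0]+dx,p0[1]+dy,yaw])+np.array([[0,0,0],[.003,0,0],[0,.003,0],[0,0,.1]])))
          if best is None or r.fun<best.fun:best=r
    return best
c=(ray(cs,241,197,.007)+ray(cd,408,311,.007))/2
m=(ray(cs,227,207,.014)+ray(cd,426,305,.014))/2
yaw=np.arctan2(*(m-c)[1::-1])
out=[]
for w in ((0,1),(0,),(1,)):
    r=fit([c[0],c[1],yaw],.014,w);print("new",w,r.x,np.degrees(r.x[2]),r.fun);out.append(r.x)
c=(ray(cs,436,264,.115)+ray(cd,285,146,.115))/2
m=ray(cs,400+193/6,235+90/6,.122)
yaw=np.arctan2(*(m-c)[1::-1])
for w in ((0,1),(0,),(1,)):
    r=fit([c[0],c[1],yaw],.108,w);print("old",w,r.x,np.degrees(r.x[2]),r.fun);out.append(r.x)
n,o=out[0],out[3]
g=(0,255,0);st=np.array([[*o[:2],.094],[*o[:2],.144]])
L=[(outline(*n,.014),g),(outline(*o,.108),g),(st,(0,0,255))]
cv2.imwrite("pics/fit.png",np.vstack([np.hstack([draw(cs,L,(215,175,50,37),8,None),draw(cd,L,(380,285,50,37),8,None)]),np.hstack([draw(cs,L,(405,235,50,37),8,None),draw(cd,L,(260,125,50,37),8,None)])]))
E
python3 fit.py
```

```text
[ 0.63951323 -0.27721626  0.007     ] [ 0.6435953  -0.27208821  0.007     ]
[0.53150404 0.13811677 0.11      ] [0.52738384 0.12604507 0.11      ]
new (0, 1) [ 0.64084907 -0.27268436 -0.06583004] -3.771783705479203 -112.64590454101562
new (0,) [ 0.64376103 -0.26514632 -0.06619608] -3.7927562172297438 -60.6628532409668
new (1,) [ 0.6415717  -0.2723315  -0.07778618] -4.456819578713931 -68.73786926269531
old (0, 1) [ 0.5297486   0.13680766 -2.16715024] -124.16856237705933 -170.8856658935547
old (0,) [ 0.52925522  0.1369212  -2.20175324] -126.15116812209928 -90.63463592529297
old (1,) [ 0.53135734  0.13754948 -2.17155239] -124.42078673767313 -83.44718170166016
```

View pics/fit.png

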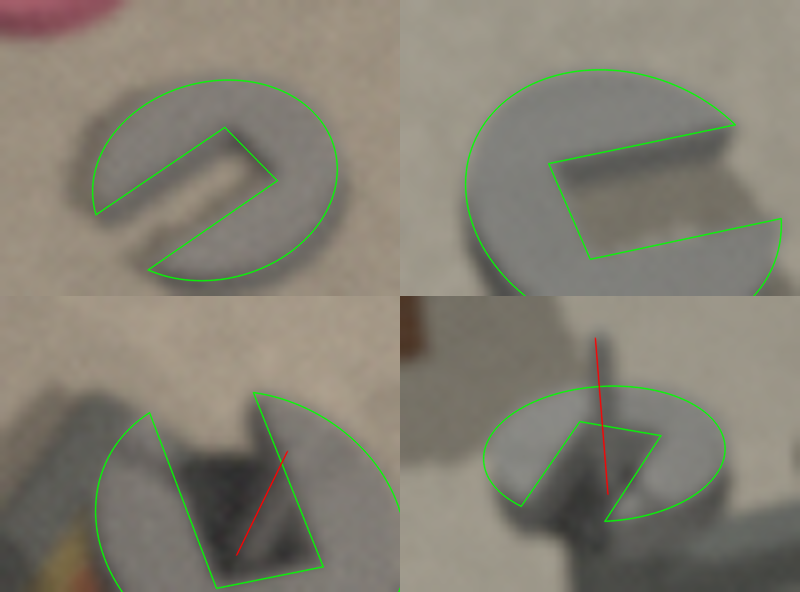

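```bash
python3 - <<'E'
from h import *
cs,cd=camera("scene"),camera("side")
o=[.5297,.1368,-2.167]
ims=[]
for c,b in((cs,(418,242,36,40)),(cd,(268,125,36,40))):
    c2=dict(c);k=c["color"].astype(float);c2["color"]=np.clip((k-40)*1.8,0,255).astype(np.uint8)
    ims.append(draw(c2,[(outline(*o,.108),(0,255,0))],b,11,None))
cv2.imwrite("pics/stem.png",np.hstack(ims))
E
```

```text
(no output)
```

View pics/stem.png

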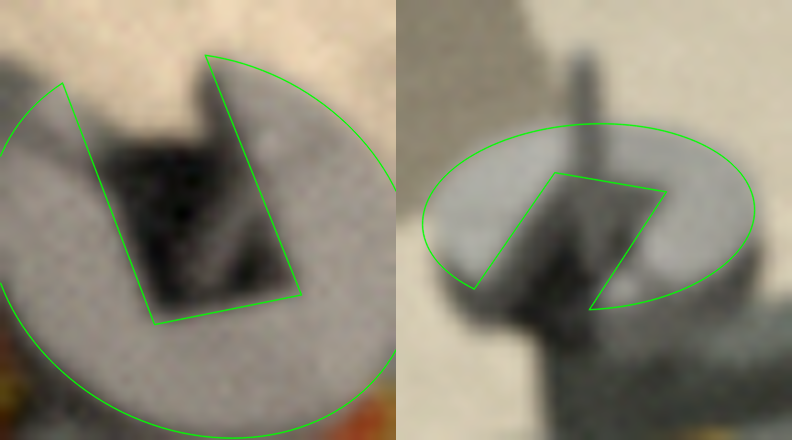

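```bash
python3 - <<'E'
from h import *
cs,cd=camera("scene"),camera("side")
print("scene tip",ray(cs,441.3,254.0,.143),"base",ray(cs,436.1,266.5,.096))
print("side tip",ray(cd,284.7,129.8,.143), "mid",ray(cd,268+(595-396)/11-.5,125+165/11-.5,.118))
for p in([.5297,.1368],[.532,.132]):
  P=[[*p,.094],[*p,.144]]
  print(p,proj(cs,P).round(1).tolist(),proj(cd,P).round(1).tolist())
print(np.degrees(-2.167)+180)
E
```

```text
scene tip [0.52839007 0.13794364 0.143     ] base [0.52774996 0.13928232 0.096     ]
side tip [0.53164589 0.13740601 0.143     ] mid [0.53210146 0.13835314 0.118     ]
[0.5297, 0.1368] [[434.0, 266.8], [440.4, 253.8]] [[285.4, 149.3], [283.8, 129.7]]
[0.532, 0.132] [[431.0, 266.0], [437.2, 252.9]] [[286.9, 150.3], [285.4, 130.7]]
55.840045795150616
```

```bash
cat > mv.py <<'E'
from h import *
import sys
from scipy.spatial.transform import Rotation as Ro
def plan(x,y,z,yawdeg):
    s=observe();q=s["orientation"];R=Ro.from_quat([q[1],q[2],q[3],q[0]])
    t=np.radians(yawdeg);T=np.array([[np.cos(t),np.sin(t),0],[np.sin(t),-np.cos(t),0],[0,0,-1]])
    d=R.inv().apply(np.array([x,y,z])-s["position"])
    rv=(R.inv()*Ro.from_matrix(T)).as_rotvec()
    X=R.as_matrix()[:,0]
    print("t",s["clock"],"pos",s["position"].round(4),"yaw",np.degrees(np.arctan2(X[1],X[0])).round(2),"w",round(s["width"],4),"F",s["contact_force"].round(1))
    print("turn units",(rv/(np.pi/2)).round(3),"shift units",(d/.1).round(3),"rows",max(np.linalg.norm(d)/.0625,np.degrees(np.linalg.norm(rv))/10.7).round(2))
if __name__=="__main__": plan(*map(float,sys.argv[1:5]))
E
python3 - <<'E'
from h import *
cs=camera("scene")
for n,u,v,z in(("pinkL",219,166,.007),("pinkR",294,191,.007),("collar",340,204,.007),("small",296,147,.007),("pen",225,268,.02),("oven edge top",155,145,.1),("ovencorner",178,240,.0),("oven near top",135,132,.14)):print(n,ray(cs,u,v,z).round(3))
E
python3 mv.py .641 -.2725 .12 -3.8
```

```text
pinkL [ 0.619 -0.381  0.007]
pinkR [ 0.548 -0.205  0.007]
collar [ 0.503 -0.108  0.007]
small [ 0.456 -0.294  0.007]
pen [ 0.773 -0.162  0.02 ]
oven edge top [ 0.71  -0.449  0.1  ]
ovencorner [ 0.797 -0.293  0.   ]
oven near top [ 0.729 -0.469  0.14 ]
t 0.5 pos [ 0.1682 -0.5499  0.2055] yaw 17.01 w 0.0941 F [ 0.6  0.8 -0.1]
turn units [0.    0.    0.231] shift units [ 5.333 -1.269  0.855] rows 8.88
```

Call:
{"method": "carry_out", "body": {
  "motion": [
    [0, 0, 0.115, 0.58, -0.14, 0, -1],
    [0, 0, 0.116, 0.6, -0.03, 0, -1],
    [0, 0, 0, 0.57, 0.08, 0, -1],
    [0, 0, 0, 0.57, 0.08, 0, -1],
    [0, 0, 0, 0.57, 0.08, 0, -1]
  ]
}}

```text
clock: 1.12
position: [0.4472, -0.5467, 0.2068]
orientation: [0.002, 0.999, -0.034, -0.0]
contact_force: [0.6, -1.3, 0.6]
width: 0.094
```

```bash
python3 mv.py .641 -.2725 .12 -3.8
```

```text
t 1.125 pos [ 0.4472 -0.5467  0.2068] yaw -3.85 w 0.094 F [ 0.6 -1.3  0.6]
turn units [ 0.002  0.    -0.001] shift units [ 1.75  -2.869  0.858] rows 5.55
```

Call:
{"method": "carry_out", "body": {
  "motion": [
    [0, 0, 0, 0.31, -0.51, 0, -1],
    [0, 0, 0, 0.31, -0.51, 0, -1],
    [0, 0, 0, 0.31, -0.51, 0, -1],
    [0, 0, 0, 0.31, -0.51, 0, -1],
    [0, 0, 0, 0.31, -0.51, 0.1, -1]
  ]
}}

```text
clock: 1.75
position: [0.6275, -0.3006, 0.1924]
orientation: [0.002, 0.999, -0.035, 0.0]
contact_force: [0.1, -1.0, 0.3]
width: 0.0941
```

```bash
python3 mv.py .641 -.2725 .08 -3.8
```

```text
t 1.75 pos [ 0.6275 -0.3006  0.1924] yaw -4.02 w 0.0941 F [ 0.1 -1.   0.3]
turn units [ 0.003 -0.001 -0.002] shift units [ 0.113 -0.295  1.123] rows 1.87
```

Call:
{"method": "carry_out", "body": {
  "motion": [
    [0, 0, 0, 0.11, -0.29, 0.2, -1],
    [0, 0, 0, 0, 0, 0.5, -1],
    [0, 0, 0, 0, 0, 0.4, -1]
  ]
}}

```text
clock: 2.12
position: [0.6472, -0.2672, 0.0831]
orientation: [0.003, 1.0, -0.031, 0.005]
contact_force: [-0.2, 0.5, 0.3]
width: 0.0938
```

```bash
python3 mv.py .641 -.2725 .003 -3.8; python3 - <<'E'
from h import *
c=camera("wrist"); s=camera("side")
a=draw(c,[(outline(.641,-.2725,-.066,.014),(0,255,0))],(0,0,640,400),1,None,wproj)
b=draw(s,[(outline(.641,-.2725,-.066,.014),(0,255,0))],(360,255,100,62),4,None)
cv2.imwrite("pics/w1.png",a);cv2.imwrite("pics/s1.png",b)
E
```

```text
t 2.125 pos [ 0.6472 -0.2672  0.0831] yaw -3.56 w 0.0938 F [-0.2  0.5  0.3]
turn units [ 0.004 -0.006  0.003] shift units [-0.066  0.051  0.801] rows 1.29
```

View pics/w1.png

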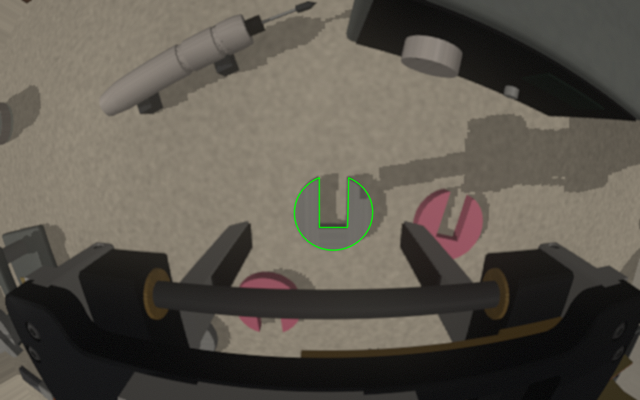

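View pics/s1.png

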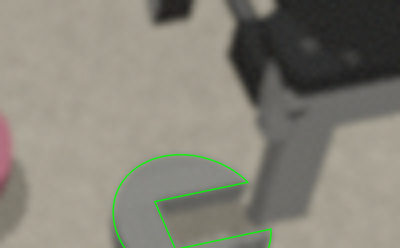

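The wrist overlay matches the weight at (334,213). It is clear of the pink ones at (449,223) and (267,300). I correct the offset and descend.

Call:
{"method": "carry_out", "body": {
  "motion": [
    [0.004, -0.006, 0.003, -0.066, 0.051, 0.2, -1],
    [0, 0, 0, 0, 0, 0.25, -1],
    [0, 0, 0, 0, 0, 0.1, -1],
    [0, 0, 0, 0, 0, 0, -1]
  ]
}}

```text
clock: 2.72
position: [0.6385, -0.2748, 0.0268]
orientation: [-0.0, 0.999, -0.035, -0.001]
contact_force: [-0.1, 1.1, 0.3]
width: 0.0939
```

```bash
python3 mv.py .641 -.2725 .003 -3.8
```

```text
t 2.725 pos [ 0.6385 -0.2748  0.0268] yaw -4.01 w 0.0939 F [-0.1  1.1  0.3]
turn units [-0.     0.002 -0.002] shift units [ 0.024 -0.025  0.238] rows 0.38
```

Call:
{"method": "carry_out", "body": {
  "motion": [
    [0, 0, 0, 0.02, -0.02, 0.12, -1],
    [0, 0, 0, 0, 0, 0.07, -1],
    [0, 0, 0, 0, 0, 0, -1]
  ]
}}

```text
clock: 3.1
position: [0.642, -0.2738, 0.0089]
orientation: [0.0, 0.999, -0.035, 0.0]
contact_force: [-0.3, -0.7, 1.3]
width: 0.0939
```

```bash
python3 mv.py .641 -.2725 .003 -3.8;python3 - <<'E'
from h import *
s=camera("side");a=draw(s,[],(360,255,100,75),6,"pics/s2.png")
E
```

```text
t 3.1 pos [ 0.642  -0.2738  0.0089] yaw -4.03 w 0.0939 F [-0.3 -0.7  1.3]
turn units [ 0.001 -0.001 -0.003] shift units [-0.011 -0.013  0.059] rows 0.1
```

View pics/s2.png

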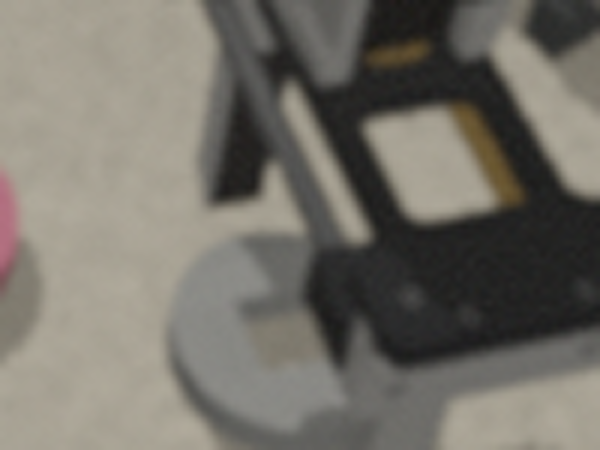

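Call:
{"method": "carry_out", "body": {
  "motion": [
    [0, 0, 0, -0.01, -0.01, 0.045, -1],
    [0, 0, 0, 0, 0, 0, -1]
  ],
  "newtons": 30
}}

```text
clock: 3.4
position: [0.6415, -0.2728, 0.0048]
orientation: [0.001, 0.999, -0.035, 0.001]
contact_force: [0.1, -0.1, -0.2]
width: 0.094
```

Call:
{"method": "carry_out", "body": {
  "motion": [
    [0, 0, 0, 0, 0, 0, 1],
    [0, 0, 0, 0, 0, 0, 1],
    [0, 0, 0, 0, 0, 0, 1],
    [0, 0, 0, 0, 0, 0, 1]
  ],
  "newtons": 30
}}

```text
clock: 3.9
position: [0.6418, -0.2729, 0.0053]
orientation: [0.001, 0.999, -0.035, 0.001]
contact_force: [-0.2, 0.4, -0.3]
width: 0.0653
```

```bash
python3 mv.py .641 -.2725 .06 -3.8
```

```text
t 3.9 pos [ 0.6418 -0.2729  0.0053] yaw -4.01 w 0.0653 F [-0.2  0.4 -0.3]
turn units [ 0.001 -0.002 -0.002] shift units [-0.007 -0.003 -0.547] rows 0.88
```

Call:
{"method": "carry_out", "body": {
  "motion": [
    [0, 0, 0, 0, 0, -0.1, 1],
    [0, 0, 0, 0, 0, -0.3, 1],
    [0, 0, 0, 0, 0, -0.5, 1],
    [0, 0, 0, 0, 0, -0.6, 1],
    [0, 0, 0, 0, 0, -0.5, 1]
  ],
  "newtons": 40
}}

```text
clock: 4.53
position: [0.6378, -0.2707, 0.2049]
orientation: [-0.003, 0.999, -0.035, -0.005]
contact_force: [0.4, -0.7, -2.4]
width: 0.065
```

```bash
python3 mv.py .5300 .1375 .20 55.8;python3 - <<'E'
from h import *
s=observe()
c=camera("wrist");cv2.imwrite("pics/w3.png",c["color"][:,:,::-1])
c=camera("side");cv2.imwrite("pics/s3.png",c["color"][:,:,::-1])
E
```

```text
t 4.525 pos [ 0.6378 -0.2707  0.2049] yaw -4.02 w 0.065 F [ 0.4 -0.7 -2.4]
turn units [-0.006  0.005 -0.665] shift units [-1.361 -3.996  0.084] rows 6.76
```

View pics/w3.png

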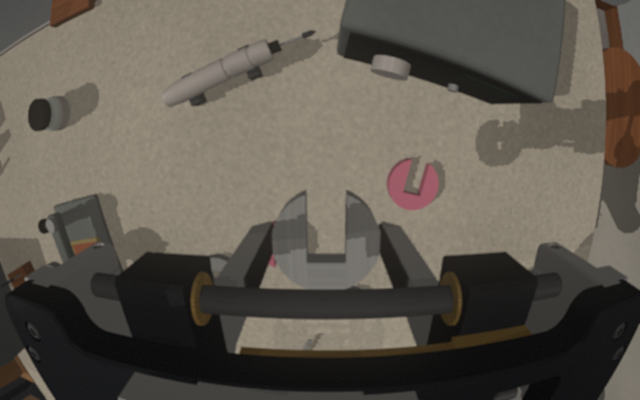

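View pics/s3.png

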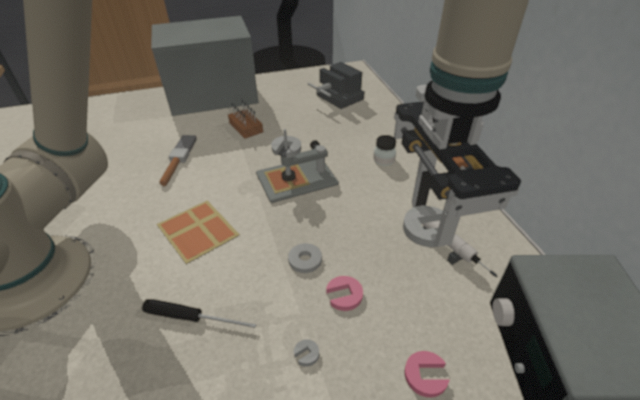

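Call:
{"method": "carry_out", "body": {
  "motion": [
    [0, 0, 0, -0.1, -0.3, 0, 1],
    [0, 0, 0, -0.19, -0.56, 0, 1],
    [0, 0, 0, -0.19, -0.56, 0, 1],
    [0, 0, 0, -0.19, -0.56, 0, 1],
    [0, 0, 0, -0.19, -0.56, 0, 1]
  ]
}}

```text
clock: 5.25
position: [0.5693, -0.0096, 0.203]
orientation: [-0.001, 0.999, -0.039, -0.004]
contact_force: [0.5, 0.8, -3.1]
width: 0.065
```

Call:
{"method": "carry_out", "body": {
  "motion": [
    [0, 0, -0.11, 0, 0, 0, 1],
    [0, 0, -0.11, 0, 0, 0, 1],
    [0, 0, -0.11, 0, 0, 0, 1],
    [0, 0, -0.11, 0, 0, 0, 1],
    [0, 0, -0.11, 0, 0, 0, 1]
  ]
}}

```text
clock: 5.88
position: [0.5612, -0.0025, 0.1958]
orientation: [-0.007, 0.917, 0.4, -0.009]
contact_force: [-0.0, 0.1, -2.4]
width: 0.065
```

```bash
python3 mv.py .5300 .1375 .20 55.8
```

```text
t 5.875 pos [ 0.5612 -0.0025  0.1958] yaw 47.1 w 0.065 F [-0.   0.1 -2.4]
turn units [-0.013  0.006 -0.097] shift units [ 0.812 -1.182 -0.029] rows 2.3
```

Call:
{"method": "carry_out", "body": {
  "motion": [
    [-0.013, 0.006, -0.097, 0.2, -0.3, -0.05, 1],
    [0, 0, 0, 0.1, -0.35, 0, 1],
    [0, 0, 0, 0.1, -0.3, 0, 1],
    [0, 0, 0, 0, 0, 0, 1]
  ]
}}

```text
clock: 6.38
position: [0.5046, 0.0873, 0.195]
orientation: [-0.002, 0.882, 0.47, -0.005]
contact_force: [0.6, -0.1, -1.7]
width: 0.0648
```

```bash
python3 mv.py .5300 .1375 .20 55.8
```

```text
t 6.375 pos [0.5046 0.0873 0.195 ] yaw 56.11 w 0.0648 F [ 0.6 -0.1 -1.7]
turn units [-0.005  0.004  0.003] shift units [ 0.558 -0.069 -0.053] rows 0.9
```

Call:
{"method": "carry_out", "body": {
  "motion": [
    [-0.005, 0.004, 0.003, 0.28, -0.035, -0.05, 1],
    [0, 0, 0, 0.26, -0.035, 0, 1],
    [0, 0, 0, 0, 0, 0, 1]
  ]
}}

```text
clock: 6.75
position: [0.5293, 0.1348, 0.1971]
orientation: [0.0, 0.884, 0.468, -0.002]
contact_force: [0.7, -0.3, -2.4]
width: 0.065
```

```bash
python3 mv.py .5300 .1375 .20 55.8;python3 - <<'E'
from h import *
st=np.array([[.53,.1375,.094],[.53,.1375,.144]])
s=observe();p=s["position"];zt=p[2]-.005+.014;print(p)
for n,pf in(("wrist",wproj),("side",proj),("scene",proj)):
    c=camera(n);draw(c,[(st,(0,0,255)),(outline(p[0],p[1],np.radians(55.8),zt),(0,255,0)),(outline(.5298,.137,-2.167,.108),(255,255,0))],dict(wrist=(200,130,240,180),side=(235,60,120,110),scene=(370,170,120,120))[n],dict(wrist=3,side=5,scene=5)[n],f"pics/{n}4.png",pf)
E
```

```text
t 6.75 pos [0.5293 0.1348 0.1971] yaw 55.77 w 0.065 F [ 0.7 -0.3 -2.4]
turn units [-0.001  0.002 -0.   ] shift units [ 0.026 -0.009 -0.029] rows 0.06
[0.52930388 0.13481534 0.19713956]
```

View pics/wrist4.png

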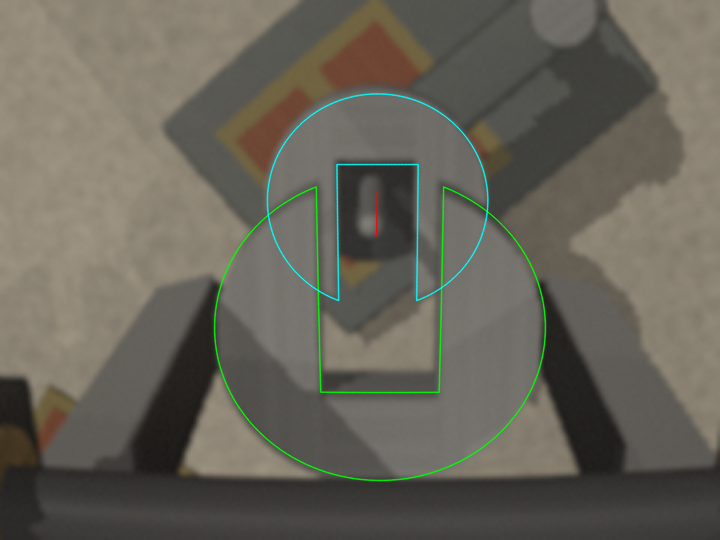

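View pics/side4.png

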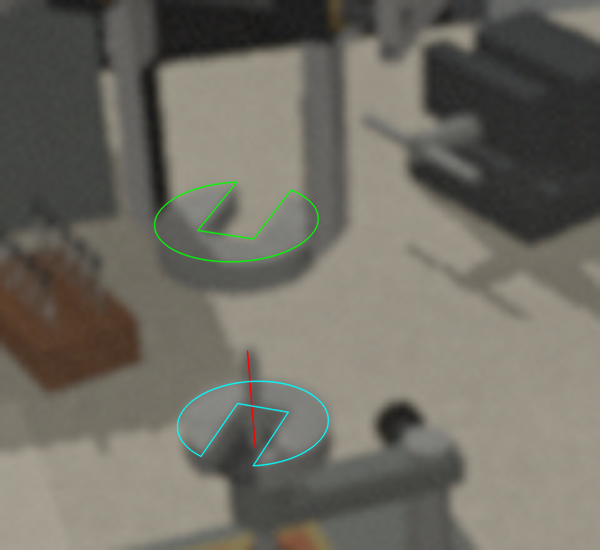

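View pics/scene4.png

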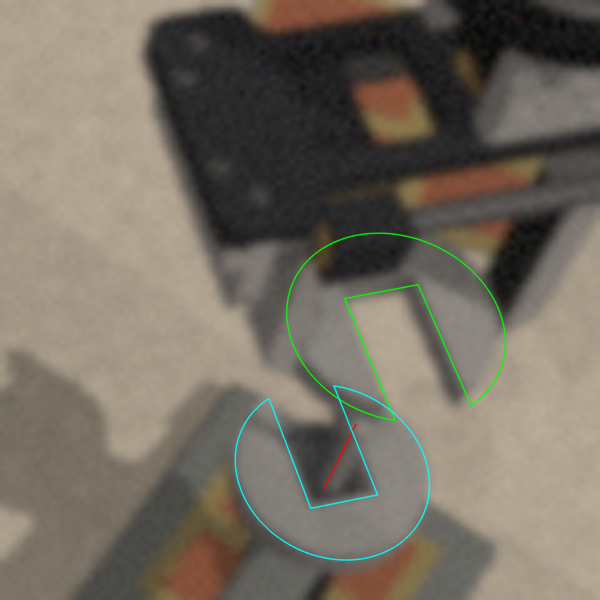

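Both weights match the overlays, the slots are opposed, and the stem at about (368,200) in the wrist crop lies inside the slot with ample room. I lower.

Call:
{"method": "carry_out", "body": {
  "motion": [
    [-0.001, 0.002, 0, 0.02, -0.005, 0.1, 1],
    [0, 0, 0, 0, 0, 0.15, 1],
    [0, 0, 0, 0, 0, 0.15, 1],
    [0, 0, 0, 0, 0, 0, 1]
  ]
}}

```text
clock: 7.4
position: [0.5272, 0.133, 0.1535]
orientation: [0.0, 0.885, 0.466, -0.002]
contact_force: [-0.5, -0.5, -2.4]
width: 0.065
```

```bash
python3 mv.py .5298 .137 .113 55.8;python3 - <<'E'
from h import *
c=camera("wrist");draw(c,[],(200,130,240,180),3,"pics/wrist5.png")
E
```

```text
t 7.4 pos [0.5272 0.133  0.1535] yaw 55.53 w 0.065 F [-0.5 -0.5 -2.4]
turn units [-0.001  0.002 -0.003] shift units [ 0.05  -0.001  0.405] rows 0.65
```

View pics/wrist5.png

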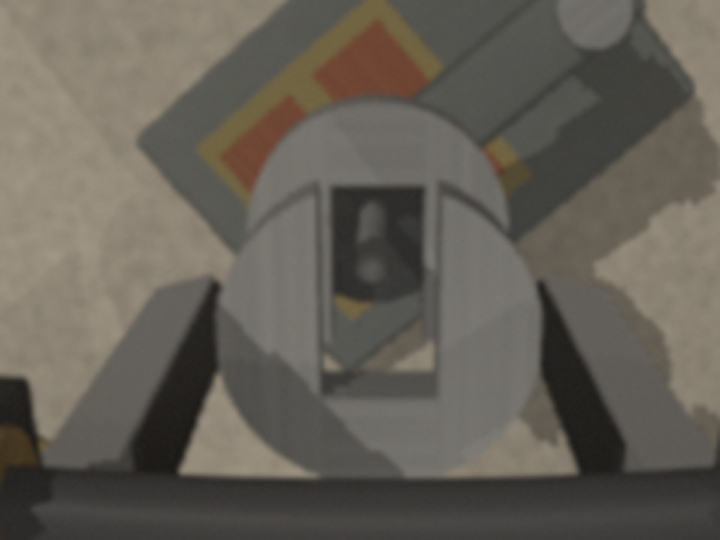

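Call:
{"method": "carry_out", "body": {
  "motion": [
    [0, 0, 0, 0.055, 0, 0, 1],
    [0, 0, 0, 0, 0, 0.12, 1],
    [0, 0, 0, 0, 0, 0.12, 1],
    [0, 0, 0, 0, 0, 0, 1]
  ]
}}

```text
clock: 7.95
position: [0.532, 0.1382, 0.1293]
orientation: [0.001, 0.885, 0.466, -0.0]
contact_force: [-0.2, 0.2, -2.9]
width: 0.065
```

```bash
python3 mv.py .5298 .137 .113 55.8
```

```text
t 7.95 pos [0.532  0.1382 0.1293] yaw 55.55 w 0.065 F [-0.2  0.2 -2.9]
turn units [ 0.001  0.001 -0.003] shift units [-0.022 -0.011  0.163] rows 0.26
```

Call:
{"method": "carry_out", "body": {
  "motion": [
    [0.001, 0.001, -0.003, -0.02, -0.01, 0.06, 1],
    [0, 0, 0, 0, 0, 0.05, 1],
    [0, 0, 0, 0, 0, 0.02, 1],
    [0, 0, 0, 0, 0, 0, 1]
  ]
}}

```text
clock: 8.45
position: [0.53, 0.1369, 0.1156]
orientation: [-0.0, 0.884, 0.468, 0.0]
contact_force: [-0.6, 0.3, -2.2]
width: 0.0648
```

```bash
python3 mv.py .5298 .137 .113 55.8;python3 - <<'E'
from h import *
c=camera("wrist");a=draw(c,[],(220,150,200,150),3,None)
cv2.imwrite("pics/w6.png",a)
c=camera("side");draw(c,[],(245,110,80,60),8,"pics/s6.png")
E
```

```text
t 8.45 pos [0.53   0.1369 0.1156] yaw 55.84 w 0.0648 F [-0.6  0.3 -2.2]
turn units [-0. -0.  0.] shift units [-0.001 -0.002  0.026] rows 0.04
```

View pics/w6.png

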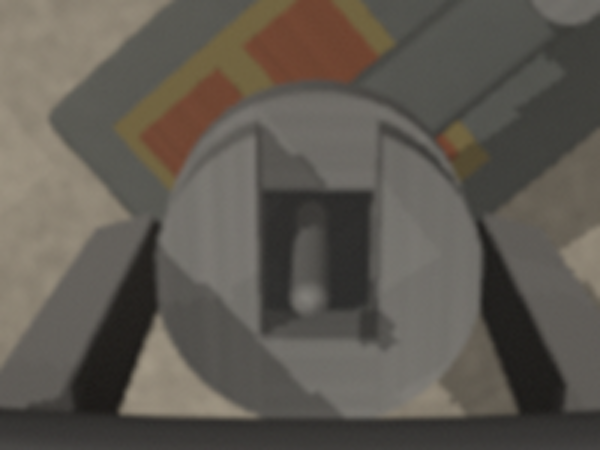

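View pics/s6.png

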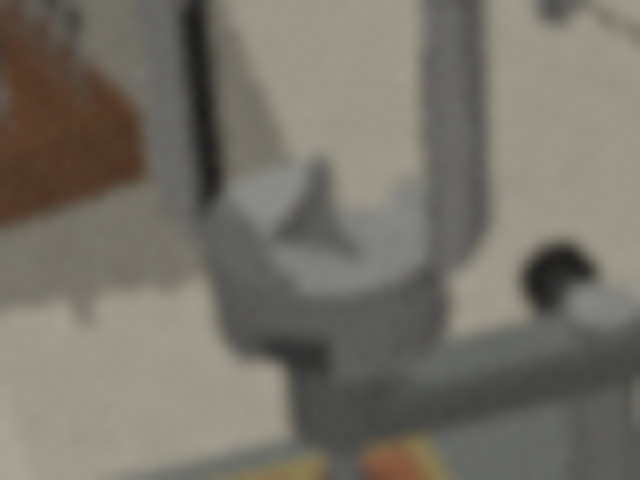

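The stem is in the slot, at (310,250) in the wrist crop, and the discs are aligned and nearly touching. I lower in 1 mm steps and watch the force.

Call:
{"method": "carry_out", "body": {
  "motion": [
    [0, 0, 0, 0, 0, 0.015, 1],
    [0, 0, 0, 0, 0, 0, 1]
  ]
}}

```text
clock: 8.8
position: [0.5305, 0.137, 0.1146]
orientation: [0.0, 0.884, 0.468, 0.001]
contact_force: [0.1, 0.0, -2.3]
width: 0.0648
```

Call:
{"method": "carry_out", "body": {
  "motion": [
    [0, 0, 0, 0, 0, 0.012, 1],
    [0, 0, 0, 0, 0, 0, 1]
  ]
}}

```text
clock: 9.05
position: [0.5306, 0.1371, 0.1134]
orientation: [0.0, 0.884, 0.468, 0.001]
contact_force: [0.3, -0.4, -1.8]
width: 0.0649
```

Call:
{"method": "carry_out", "body": {
  "motion": [
    [0, 0, 0, 0, 0, 0.012, 1],
    [0, 0, 0, 0, 0, 0, 1]
  ]
}}

```text
clock: 9.3
position: [0.5309, 0.1371, 0.1134]
orientation: [0.0, 0.884, 0.468, 0.001]
contact_force: [0.1, 0.0, -2.1]
width: 0.065
```

```bash
python3 mv.py .5298 .137 .113 55.8
```

```text
t 9.3 pos [0.5309 0.1371 0.1134] yaw 55.85 w 0.065 F [ 0.1  0.  -2.1]
turn units [ 0.001 -0.001  0.001] shift units [-0.007 -0.008  0.004] rows 0.02
```

Call:
{"method": "carry_out", "body": {
  "motion": [
    [0, 0, 0, -0.005, 0, 0.018, 1],
    [0, 0, 0, 0, 0, 0, 1]
  ]
}}

```text
clock: 9.55
position: [0.5311, 0.1372, 0.1134]
orientation: [0.0, 0.884, 0.468, 0.002]
contact_force: [0.4, -0.4, -1.8]
width: 0.0651
```

Call:
{"method": "carry_out", "body": {
  "motion": [
    [0, 0, 0, 0, 0, 0.015, 1],
    [0, 0, 0, 0, 0, 0, 1]
  ]
}}

```text
clock: 9.8
position: [0.5313, 0.1372, 0.1133]
orientation: [0.0, 0.884, 0.468, 0.003]
contact_force: [-0.9, -0.4, -2.1]
width: 0.0648
```

Call:
{"method": "carry_out", "body": {
  "motion": [
    [0, 0, 0, -0.01, 0, 0.03, 1]
  ]
}}

```text
clock: 9.93
position: [0.5313, 0.1372, 0.113]
orientation: [0.0, 0.884, 0.468, 0.004]
contact_force: [-5.8, 1.5, 28.7]
width: 0.0651
```

```bash
python3 mv.py .5298 .137 .113 55.8;python3 - <<'E'
from h import *
c=camera("wrist");a=draw(c,[],(220,150,200,150),3,None)
cv2.imwrite("pics/w7.png",a)
c=camera("side");draw(c,[],(245,110,80,60),8,"pics/s7.png")
E
```

```text
t 9.925 pos [0.5313 0.1372 0.113 ] yaw 55.82 w 0.0651 F [-5.8  1.5 28.7]
turn units [ 0.003 -0.005  0.   ] shift units [-0.01  -0.011  0.   ] rows 0.04
```

View pics/s7.png

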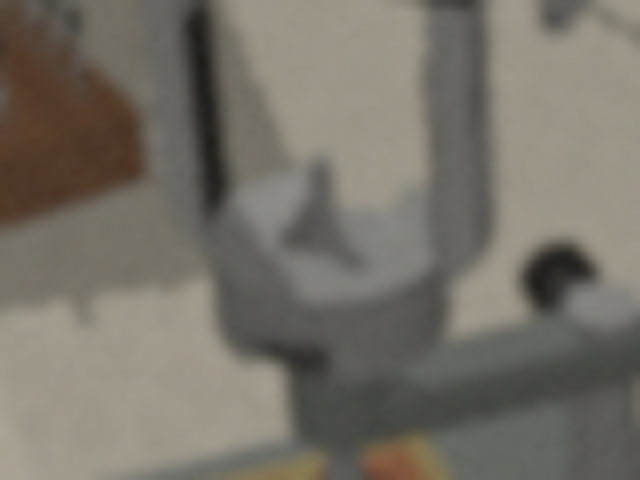

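View pics/w7.png

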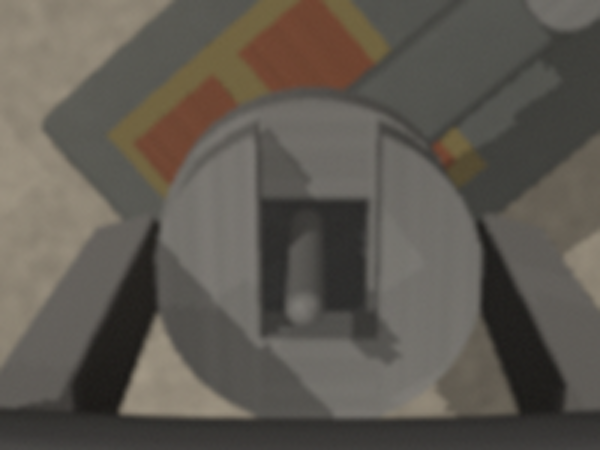

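The force rises to 29 N as soon as I push, so the weight is seated. I relax the arm, then open.

Call:
{"method": "carry_out", "body": {
  "motion": [
    [0, 0, 0, 0, 0, 0, 1],
    [0, 0, 0, 0, 0, 0, 0.2],
    [0, 0, 0, 0, 0, 0, -0.2],
    [0, 0, 0, 0, 0, 0, -0.8],
    [0, 0, 0, 0, 0, 0, -0.8]
  ]
}}

```text
clock: 10.65
position: [0.5319, 0.1372, 0.1126]
orientation: [0.0, 0.884, 0.468, 0.005]
contact_force: [-0.7, 0.6, 0.7]
width: 0.0814
```

```bash
python3 mv.py .5298 .137 .16 55.8;python3 - <<'E'
from h import *
c=camera("wrist");a=draw(c,[],(200,140,240,170),3,"pics/w8.png")
E
```

```text
t 10.65 pos [0.5319 0.1372 0.1126] yaw 55.82 w 0.0814 F [-0.7  0.6  0.7]
turn units [ 0.003 -0.005  0.   ] shift units [-0.009 -0.014 -0.474] rows 0.76
```

View pics/w8.png

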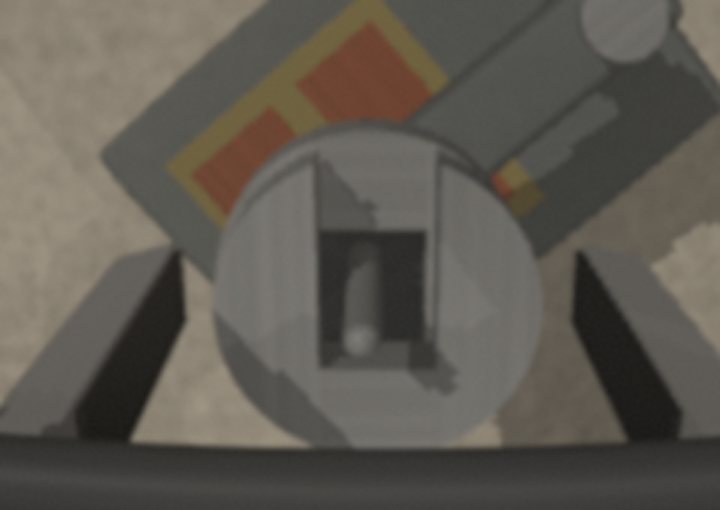

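Released, and the fingers are clear on both sides. I retreat straight up.

Call:
{"method": "carry_out", "body": {
  "motion": [
    [0, 0, 0, 0, 0, 0, -0.8],
    [0, 0, 0, 0, 0, -0.1, -0.8],
    [0, 0, 0, 0, 0, -0.2, -0.8],
    [0, 0, 0, 0, 0, -0.3, -0.8],
    [0, 0, 0, 0, 0, -0.5, -0.8]
  ]
}}

```text
clock: 11.32
position: [0.5286, 0.1363, 0.2228]
orientation: [-0.001, 0.884, 0.468, 0.001]
contact_force: [0.2, 0.1, 1.3]
width: 0.0846
```

Call:
{"method": "carry_out", "body": {
  "motion": [
    [0, 0, 0, 0, 0, -0.5, -0.8],
    [0, 0, 0, 0, 0, -0.3, -0.8],
    [0, 0, 0, 0, 0, 0, -0.8]
  ]
}}

```text
clock: 11.7
position: [0.5303, 0.1363, 0.3117]
orientation: [0.001, 0.884, 0.468, 0.006]
contact_force: [1.1, -0.1, -0.6]
width: 0.0846
```

```bash
cat > chk.py <<'E'
from h import *
print(observe()["position"],observe()["clock"])
o=(outline(.5298,.137,-2.167,.108),(255,255,0))
n=(outline(.5305,.137,.974,.122),(0,255,0))
w=camera("wrist");s=camera("side");c=camera("scene")
draw(w,[n,o],(200,130,240,180),3,"pics/w9.png",wproj)
a=draw(s,[n],(250,110,66,66),6,None);a2=draw(c,[n],(402,230,66,66),6,None)
cv2.imwrite("pics/sc9.png",np.hstack([a,a2]))
E
python3 chk.py
```

```text
[0.5303367  0.13632687 0.31166313] 11.7
```

View pics/w9.png

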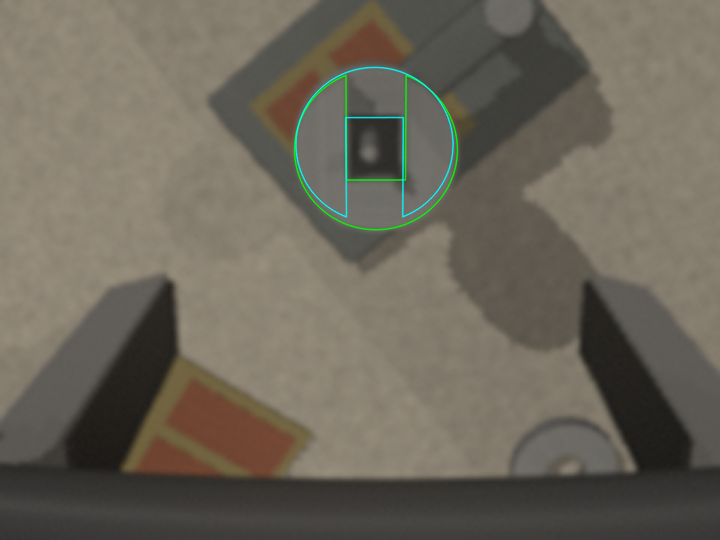

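View pics/sc9.png

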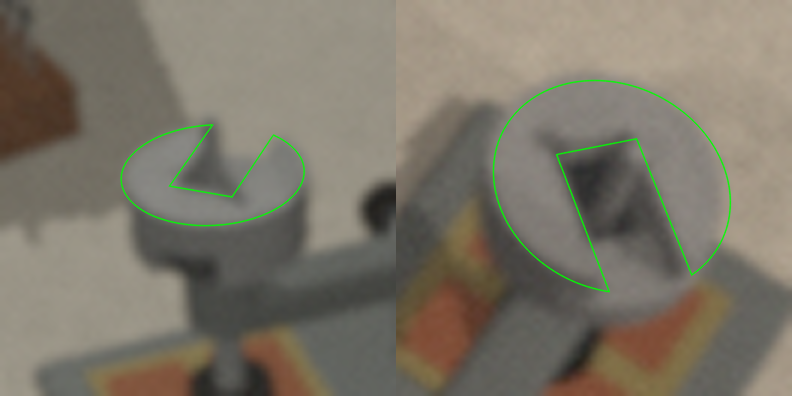

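```bash
python3 -c "
from bench import hand_in,observe
print(observe()['clock']);print(hand_in())"
```

```text
11.85
the job is handed in; nothing more can be done
None
```

The loose grey big slotted weight now hangs on the hanger, stem in its slot, lying flat on the old weight. Its slot points the opposite way to the old one's (about 56° against −124°). I handed in at 11.85 s with the gripper open and about 0.19 m above the weights.

- **Setting down:** I lowered it over the stem until it touched. One check push reached about 29 N at the wrist, and the downward force then went to about zero before I opened the fingers.
- **Last checks:** In the wrist view the two discs coincide to about 1–2 mm, with the stem in the square opening left by the two slots. The side and scene views show the top disc level and the slots opposed.
- **What disagreed:** The scene and side overlays sit a millimetre or two off the disc edges, about what the calibration allows. The stem is about 2 mm off the slot's centre line, still well clear of the slot walls.
- **Path error:** Early on, one approach move with the gripper empty went in the wrong direction. I corrected it, and it touched nothing.

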